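Screw the loose bin lid home with fingertip strokes

TASK

The winged screw lid of the red battery bin has been left loose: push its wings round clockwise (seen from above) with a fingertip, stroke after stroke, until the lid is screwed fully home and turns no further. Only push the wings: do not pinch or grip them, do not lean hard on the bin once the lid is tight, and neither lift nor shift the other things on the shelf. Finish with the hand clear.

Things in the scene. Friction and masses are not known exactly. Their poses are not given: they have to be found in the camera images.
- bin: Red plastic bin, round, 110 mm across, 96 mm tall to its shoulder, fixed to the shelf, with a white screw lid on top. Origin at the centre of its underside, on the lid's axis, z up. On its local +x side a 24 mm wide red strap stands 66 to 74 mm from the axis, up to 176 mm above the shelf, and ends in a tongue over the lid.
- hook_tip (a point): Underside of the inner end of the tongue on the bin's strap: 22 mm out from the lid's axis along the bin's +x, 168 mm above the shelf. The tongue is level, 24 mm wide, 8 mm thick. A finger pushing a wing cannot pass under it: lift out and start again on the other wing.
- lid_top (a point): Centre of the lid's flat top, on the screw axis; moves with the lid (122 mm above the shelf when home). x lies along the wing bar. White lid 104 mm across; on it a hub 24 mm across, 26 mm tall, and two straight upright wings, 180 degrees apart, each reaching 46 mm out from the axis, 8 mm thick, 28 mm tall above the lid's top, upper edge rounded.
- lid (a joint): Lid angle, rad: 0 = fully home (hard stop; wing bar parallel to the bin's y axis, square to the strap's direction), growing as it is unscrewed, anticlockwise from above. Starts at 4 to 7.5. It rises 1 mm per radian, opening a gap above the bin's shoulder. A push of about 2 N at 38 mm from the axis turns it; it stays where it is left.
- push_faces: The faces of the two wings that a clockwise turn pushes on (local +y side of the wing along +x, local -y side of the wing along -x); 24 mm tall from the lid's top, 10 to 46 mm from the axis. Origin on the lid's axis 22 mm below its flat top; x along the wing bar.
- back_faces: The opposite faces of the two wings; same origin and axes as push_faces. Fingers pressing on push_faces and back_faces at once are pinching.
- sorter: Blue open bottle cap sorter tray, 140 x 120 x 50 mm (x, y, z), loose; leave alone. Origin at the centre of its underside.
- bowl: White ceramic bowl of button cells, 90 mm across, 42 mm tall, loose; leave alone. Origin at the centre of its underside.
- torch: White torch lying along its local x, 140 mm long, 42 mm tall, loose; leave alone. Origin on the shelf under its middle.
- bulb: Compact fluorescent bulb in a clear sleeve, 130 x 56 x 56 mm, lying along x, loose; leave alone. Origin at the centre of its underside.
- jar: Glass jar with metal cap, 64 mm across, 85 mm tall, loose; leave alone. Origin at the centre of its underside.
- carton: Small cardboard carton 90 x 70 x 60 mm, loose; leave alone. Origin at the centre of its underside.
- tin: Flat metal tin 100 x 70 x 30 mm, loose; leave alone. Origin at the centre of its underside.
Mind the look-alikes: they are no part of the job. Leave any purple or turquoise look-alike of the bin alone.

How it is judged:
By the outcome, as a careful person would: the job done as asked, in the order asked, and still so for the second after the job is handed in, with the robot touching nothing.
It also fails if it takes over 64 s, if anything falls off the work surface, if the arm or the gripper's body presses on something with over 40 N, if the wrist force passes 120 N, or if a joint passes its speed limit or range.

ROBOT

A 6-joint arm with a two-finger parallel gripper is mounted at the origin on the work surface. World frame = base frame: x ahead of the robot, y to its left, z up, the work surface at z = 0. Lengths are in mm, angles in rad, forces in N, time in s.
With the tool pointing down it reaches from about 275 to 1000 mm from the base axis. Payload 8.4 kg.
Tool frame: the origin (TCP) lies on the centre line of the jaws, within the pads' length; the fingertips stand r.tip_reach ahead of it and the grasp point (between the pads) lies 3 mm ahead of it (r.tip_reach is the distance from the TCP to the fingertips, in mm); z points along the fingers, y is the direction in which the jaws open and shut (so a half turn about z gives the same grasp; the last joint's range is limited). The gripper opens to 85 mm and grips with 20 to 120 N. Pads are 22 mm wide; open, the fingers measure 114 mm over their backs; the gripper's body (76 mm by 85 mm) begins 54 mm behind the grasp point. The pads swing forward as they close: fully open they stand 13 mm farther back than shut.
Start: joints at [1.326, 0.353, 1.633, -0, 1.155, -0.002], TCP at [150.262, 606.671, 253.281] pointing down, gripper open.
Joint ranges: [-2.63, 2.63], [-0.92, 2.1], [0.06, 2.66], [-1.3, 4.44], [0, 2.69], [-3.02, 3.02]. Speed limits (rad/s): [2.22, 2.22, 2.79, 3.14, 3.14, 3.14].

INTERFACE

Orientations are given as [roll, pitch, yaw] about the fixed x, y, z axes, in that order (R = Rz(yaw) Ry(pitch) Rx(roll)).
In Python, from rig import sense, optics, r, nets gives the robot as it stands. The module is installed in compiled form; this text tells all that it offers.
- The arm moves only by the tool carry_out, never from a script. Its argument "increments" is a list that holds one entry, the list of rows, each a list of 6 numbers: the shift along the tool's x, y, z normalised to -1 to 1, where 1 is 40 cm, then the turn, a rotation vector about the tool's x, y, z normalised to -1 to 1, where 1 is 60 degrees. A call has 1 to 5 rows; each row is the pose to reach, as a shift and turn from the pose commanded when the call began, along the tool's axes at that moment; what a row does not reach only later rows make up. A row lasts 1/12 s, in which the tool goes at most 41.7 mm and 7.16 degrees, less where a joint would pass 70% of its speed; a pose out of reach is approached as far as the arm can. A call with a number of a shift or a turn outside -1 to 1 is refused whole. A call with a gripper value outside its range is refused whole. "hand" is the closure, from 0 (fully open) to 1 (shut), set as the call begins (left out, the last holds). The fingers move at their own pace and stop on an object; "squeeze" is the grip in N (left out, the last holds). Time passes only in rows, so rows that repeat a pose let the fingers close. It gives the time, the measured TCP pose, the force and the opening at its end, in the units of the state.
- sense(): the state, without advancing time (a new reading comes with each control period).
- optics.grab_frame(name): name is "scene" or "top" or "wrist"; returns a dict with "img" (420x560x3 uint8, red, green, blue), "range_z" (420x560 float32, mm along the optical axis (not along the pixel's ray), 0 where there is no reading), "fov_y" (degrees; the focal length in pixels is half the picture's height over the tangent of half this angle, whatever the lens; pixels are square), "cx", "cy" (the principal point, pixels), "R" (3x3) and "t" (3): a world point X has camera coordinates R X + t. Camera axes: x right, y down, z forward; pixel columns grow to the right and rows downward; lengths in mm; the calibration is good to about 2 mm. A picture is of the moment at which its call begins.
- r.sign_off(): hands the job in, once; it reports no verdict.
Trained networks look in the newest picture that a camera, given by its name, has taken for a name from the list of things; names that differ only in an ending like _2 or _b are one class to them, and where a whole thing is asked for, a point or a joint stands for the part that bears it (a point fixed in the world has none). Each returns a list of dicts, best first, with "confidence" (0 to 1); they miss things now and then, are a little off and sometimes report something else, mostly with a low value. They report only what shows in the picture. A call takes as long as a camera call. They do not tell look-alikes from the thing itself.
- nets.trace(target, camera): "mask" (420x560 bool, what is visible of it).
- nets.tip_of(target, camera): "point" ([x, y, z] in mm, in world coordinates, good to about 4 mm: a listed point, or the origin of a listed thing).
The state is a dict: "clock": time; "qpos": joint angles; "qvel": joint speeds; "joint_efforts": joint torques, N m; "eef_pos": TCP position; "tcp_rot": TCP orientation; "contact_force": force on the tool from outside, world axes, zero at the start; "wrist_torque": the same for the moment, N m; "opening": opening from 0.0 (shut) to 1.0 (fully open).
Only numpy, scipy, OpenCV 4.12 (cv2) and the standard library are available. Lean on these libraries where they do the work, as an engineer would, in place of code of your own. Each camera call takes 0.05 s, during which the arm holds its last target.

## Working session

There is one attempt and no reset: what is moved stays moved. The work goes in short steps, Python scripts to look and compute and a tool call to move; the robot and the scene stay as the last step left them, time stands still between calls to the robot, and variables do not carry over. Pictures are saved under pics/ and viewed, and the job is handed in when it is done.

Besides the shell and the picture viewer there is one more tool, called after "Emit:" as name([rows], argument=value, ...), one row to a line, values as JSON. carry_out: Moves the arm, as the interface text tells. Its arguments: {"type":"object","properties":{"increments":{"type":"array","items":{"type":"array","items":{"type":"array","items":{"type":"number","minimum":-1,"maximum":1}}}},"hand":{"type":"number"},"squeeze":{"type":"number"}},"required":["increments"]}

```bash
ls; mkdir -p pics; python3 - <<'E'
from rig import sense, optics, r, nets
import cv2, numpy as np
print(sense()); print(r.tip_reach)
for n in ["scene","top"]:
    f=optics.grab_frame(n); cv2.imwrite(f"pics/{n}0.png",f["img"][:,:,::-1]); print(n,f["fov_y"],f["cx"],f["cy"],f["R"].round(3).tolist(),f["t"].round(1).tolist())
    for t in ["bin","lid_top","hook_tip"]:
        print(t,[(d["confidence"],np.round(d["point"],1).tolist()) for d in nets.tip_of(t,n)])
E
```

```text
pics
{'clock': 0.0, 'qpos': array([ 1.32559846e+00,  3.53641500e-01,  1.63413702e+00, -3.20818000e-05,
        1.15517965e+00, -2.41283942e-03]), 'qvel': array([ 0.00035076,  0.00029011, -0.00024367, -0.00102233,  0.00028899,
        0.00031115]), 'joint_efforts': array([-1.15143819e-03, -6.05261636e+01, -3.42062902e+01,  2.04603566e-05,
        9.59168945e-03, -4.91285391e-05]), 'eef_pos': array([150.16430696, 606.2386128 , 252.56456845]), 'tcp_rot': array([-3.14022707e+00,  2.60380284e-05,  2.89882062e+00]), 'contact_force': array([-0.56883023,  0.73149102, -0.64937417]), 'wrist_torque': array([-0.0084881 , -0.00409923, -0.05387859]), 'opening': 1.0022782153886738}
22.0
scene 54.363205902166804 284.4470918841684 208.64129123373112 [[0.112, 0.994, -0.016], [0.842, -0.104, -0.529], [-0.527, 0.046, -0.848]] [-56.5, -385.8, 1735.4]
bin [(0.88, [371.7, 165.9, -4.3]), (0.84, [528.1, 220.6, -0.9]), (0.74, [584.2, 405.4, 2.9])]
lid_top [(0.89, [373.0, 167.8, 118.4]), (0.81, [576.8, 402.1, 124.2]), (0.56, [530.1, 216.1, 130.5]), (0.28, [479.3, -1.6, -2.4])]
hook_tip [(0.82, [508.8, 230.5, 164.9]), (0.74, [344.5, 167.9, 167.7]), (0.67, [552.2, 405.7, 165.7])]
top 46.229395020236545 282.05718592929355 203.88249121973058 [[0.003, -1.0, -0.002], [-0.999, -0.003, -0.052], [0.052, 0.002, -0.999]] [-14.5, 545.5, 1607.3]
bin [(0.85, [527.5, 224.2, 3.7]), (0.71, [372.0, 166.9, -4.2]), (0.55, [575.3, 402.1, 1.4])]
lid_top [(0.93, [531.1, 224.3, 130.9]), (0.91, [580.2, 397.9, 124.4])]
hook_tip [(0.96, [508.3, 236.8, 166.7]), (0.96, [346.5, 165.9, 168.4]), (0.7, [556.6, 403.5, 171.3])]
```

View pics/scene0.png

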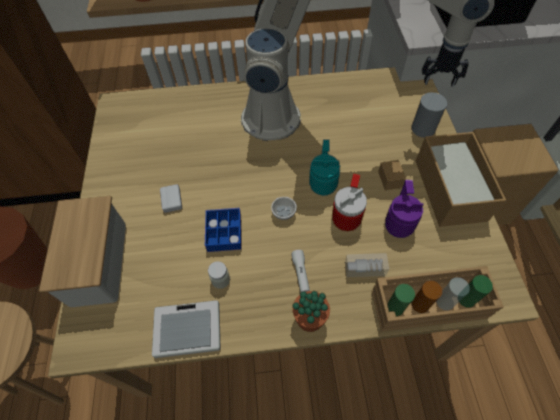

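View pics/top0.png

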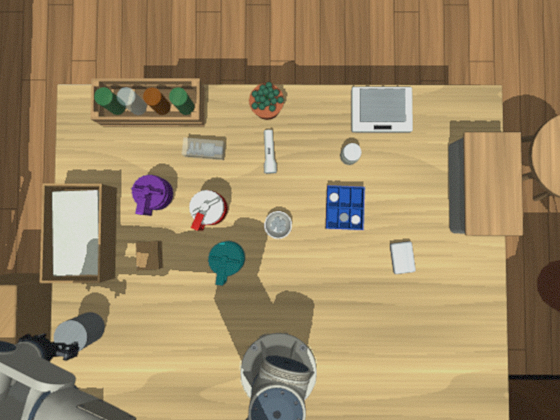

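Three candidates: teal (scene 324,173), red with white lid (348,208), purple (404,214). Red with the white lid fits; confirming with an enlarged crop and point clouds.

```bash
cat > h.py <<'E'
from rig import sense, optics, r, nets
import cv2, numpy as np
def cloud(f):
    h,w=f["range_z"].shape; F=h/2/np.tan(np.radians(f["fov_y"]/2))
    v,u=np.mgrid[:h,:w]; z=f["range_z"].astype(float)
    P=np.stack([(u-f["cx"])/F*z,(v-f["cy"])/F*z,z],-1)
    return (P-f["t"])@f["R"]
def proj(f,X):
    h=420;F=h/2/np.tan(np.radians(f["fov_y"]/2)); c=f["R"]@np.array(X)+f["t"]
    return F*c[0]/c[2]+f["cx"],F*c[1]/c[2]+f["cy"]
E
python3 - <<'E'
from h import *
ims=[]
for n in ["scene","top"]:
    f=optics.grab_frame(n); u,v=map(int,proj(f,[530,222,140]))
    c=f["img"][v-35:v+35,u-35:u+35]; ims.append(cv2.resize(c,(400,400),interpolation=cv2.INTER_CUBIC))
    P=cloud(f)[v-35:v+35,u-35:u+35].reshape(-1,3); C=c.reshape(-1,3).astype(int)
    red=(C[:,0]>C[:,1]*2)&(C[:,0]>60); ok=np.hypot(P[:,0]-530,P[:,1]-222)<90
    m=ok&red&(P[:,2]>160); print(n,"strap",m.sum(),P[m].mean(0), P[m].min(0),P[m].max(0))
    q=P[m][:,:2]; ev=np.linalg.svd(q-q.mean(0))[2][0]; print("dir",np.degrees(np.arctan2(ev[1],ev[0])))
    w=ok&~red&(C.min(1)>70)&(P[:,2]>100)
    print("z hist",np.histogram(P[w][:,2],bins=range(100,180,5)))
    lid=w&(P[:,2]<140); print("lid",P[lid].mean(0),P[lid].min(0),P[lid].max(0),np.median(P[lid][:,2]))
    g=w&(P[:,2]>144)&(P[:,2]<164);q=P[g]; print("wing",len(q),q.mean(0).round(1)); ev=np.linalg.svd(q[:,:2]-q[:,:2].mean(0))[2][0]; print("dir",np.degrees(np.arctan2(ev[1],ev[0]))); print(q.round().astype(int).tolist()[:60])
cv2.imwrite("pics/crop0.png",np.hstack(ims)[:,:,::-1])
E
```

```text
scene strap 94 [487.13367235 236.83101288 175.51017173] [461.04901402 220.07256219 170.83950722] [512.35421447 255.13918524 179.68923225]
dir -22.115507835131734
z hist (array([  0,   2,  15,  25,  51, 324, 175,   7,  23,  21,  41,  40,   1,
         0,   0]), array([100, 105, 110, 115, 120, 125, 130, 135, 140, 145, 150, 155, 160,
       165, 170, 175]))
lid [538.10488728 216.88851397 127.82060885] [477.17935287 167.72668288 106.61767706] [583.43446953 271.24259652 138.6973646 ] 128.5845935122891
wing 110 [532.2 218.1 153. ]
dir -60.805438239901896
[[506, 256, 154], [510, 249, 155], [513, 251, 159], [509, 256, 154], [510, 259, 154], [513, 245, 155], [516, 247, 159], [512, 252, 153], [514, 254, 155], [514, 258, 153], [517, 237, 156], [517, 241, 155], [518, 244, 157], [518, 247, 157], [519, 250, 157], [513, 256, 148], [520, 230, 157], [519, 234, 154], [517, 238, 151], [521, 240, 156], [522, 243, 157], [516, 249, 146], [514, 253, 144], [515, 256, 144], [520, 214, 154], [521, 217, 154], [521, 220, 154], [522, 223, 155], [523, 226, 155], [523, 229, 155], [526, 232, 158], [524, 236, 156], 
[... 1347 characters left out ...]
8], [544, 201, 151], [543, 197, 158], [543, 195, 155], [543, 192, 155], [543, 188, 158], [540, 224, 160], [540, 222, 153], [540, 219, 155], [540, 216, 154], [541, 214, 149], [540, 210, 155], [540, 206, 156], [540, 204, 152], [540, 200, 161], [540, 197, 159], [541, 195, 151], [537, 228, 153], [537, 224, 158], [537, 221, 157], [537, 219, 153], [537, 216, 151], [537, 212, 161], [537, 206, 162], [537, 203, 156], [537, 201, 153], [534, 227, 158], [534, 224, 156], [534, 222, 154], [534, 219, 154], [535, 217, 147], [534, 212, 156], [534, 209, 157], [534, 207, 151], [535, 205, 147], [531, 230, 159], [531, 228, 154], [531, 223, 162], [531, 221, 160], [531, 218, 161], [531, 215, 158], [531, 212, 157]]
```

View pics/crop0.png

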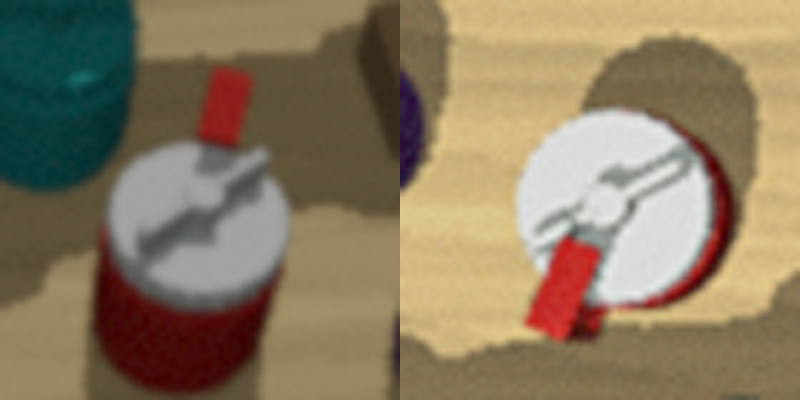

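Confirmed: the red bin with white lid is at scene (348,208) / top (208,208); teal and purple are look-alikes. The axis is near (530.5, 219.5), the strap direction about 158°, and the wing bar about 120°/-60°. The lid top at about 129 mm gives an angle near 7.2 rad. I'll close the hand and approach high.

Emit:
carry_out([
  [[-0.085, -0.05, 0, 0, 0, 0.05], [-0.17, -0.1, 0, 0, 0, 0.1], [-0.255, -0.15, 0, 0, 0, 0.15], [-0.34, -0.2, 0, 0, 0, 0.2], [-0.425, -0.25, 0, 0, 0, 0.25]],
], hand=1, squeeze=20)

```text
clock: 0.92
eef_pos: [292.2, 467.4, 253.4]
tcp_rot: [3.141, 0.0, 2.635]
contact_force: [1.0, 0.3, -0.1]
opening: 0.299
```

```bash
cat >> h.py <<'E'
def to(x,y,z,yawdeg):
    s=sense(); p=s["eef_pos"]; a=s["tcp_rot"][2]
    d=np.array([x,y,z])-p; tx=np.array([np.cos(a),np.sin(a)]); ty=np.array([np.sin(a),-np.cos(a)])
    dy=(yawdeg-np.degrees(a)+180)%360-180
    print("clk %.2f"%s["clock"],"pos",p.round(1),"yaw %.1f"%np.degrees(a),"F",s["contact_force"].round(1),"J6 %.2f"%s["qpos"][5])
    print("norm shift",(d[:2]@tx/400).round(3),(d[:2]@ty/400).round(3),(-d[2]/400).round(3),"rot",round(-dy/60,3),"dist",np.linalg.norm(d).round(1))
E
python3 - <<'E'
from h import *
f=optics.grab_frame("top"); P=cloud(f); 
C=f["img"].astype(int); 
m=(np.hypot(P[...,0]-530,P[...,1]-219)<62)&(C.min(2)>120)&(np.abs(P[...,2]-129)<6)
print("occ?",m.sum())
ct=max(cv2.findContours(m.astype(np.uint8),0,cv2.CHAIN_APPROX_NONE)[0],key=len)[:,0]
hull=cv2.convexHull(ct)[:,0]; Q=P[hull[:,1],hull[:,0]]
A=np.c_[2*Q[:,:2],np.ones(len(Q))]; s=np.linalg.lstsq(A,(Q[:,:2]**2).sum(1),rcond=None)[0]; print("circle",s[:2],np.sqrt(s[2]+s[0]**2+s[1]**2))
print(r.tip_reach); to(569.3,200.3,253,120)
E
```

```text
occ? 639
circle [531.12503504 219.02167593] 51.42957784828313
22.0
clk 0.97 pos [296.2 463.  253.3] yaw 150.7 F [ 3.1 -3.8 -0.3] J6 -0.06
norm shift -0.917 -0.238 0.001 rot 0.511 dist 378.9
```

Emit:
carry_out([
  [[-0.09, -0.024, 0, 0, 0, 0.05], [-0.18, -0.048, 0, 0, 0, 0.1], [-0.27, -0.072, 0, 0, 0, 0.15], [-0.36, -0.096, 0, 0, 0, 0.2], [-0.45, -0.12, 0, 0, 0, 0.25]],
])

```text
clock: 1.38
eef_pos: [426.7, 338.4, 253.5]
tcp_rot: [3.141, 0.0, 2.373]
contact_force: [0.1, -0.4, -0.2]
opening: 0.0
```

```bash
python3 - <<'E'
from h import *
f=optics.grab_frame("wrist"); cv2.imwrite("pics/w1.png",f["img"][:,:,::-1]); P=cloud(f)
print(f["fov_y"],(-f["R"].T@f["t"]).round(1)); to(569.3,200.3,253,120)
E
```

```text
70.99343809549258 [369.9 392.8 374.3]
clk 1.43 pos [430.7 334.6 253.6] yaw 135.7 F [ 3.  -2.9  0.1] J6 -0.14
norm shift -0.482 0.002 0.002 rot 0.261 dist 192.9
```

View pics/w1.png

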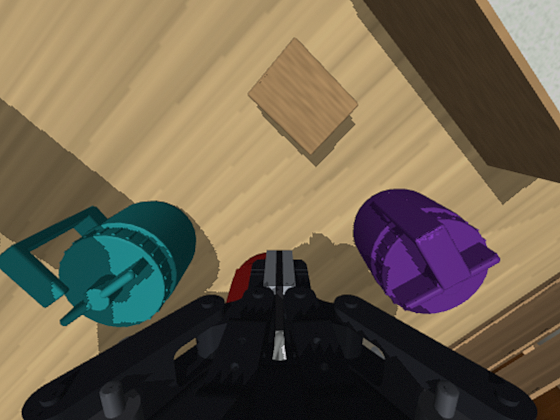

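The wrist picture shows the teal (130,270) and purple (430,250) look-alikes either side, the red bin's edge at (250,280), and the closed fingers at (280,265).

Emit:
carry_out([
  [[-0.09, 0, 0, 0, 0, 0.05], [-0.19, 0, 0, 0, 0, 0.1], [-0.29, 0, 0, 0, 0, 0.15], [-0.38, 0, 0, 0, 0, 0.2], [-0.48, 0, 0, 0, 0, 0.26]],
])

```text
clock: 1.85
eef_pos: [564.9, 205.4, 253.5]
tcp_rot: [3.141, -0.0, 2.101]
contact_force: [-0.1, 0.9, 0.3]
opening: -0.003
```

Emit:
carry_out([
  [[0, 0, 0, 0, 0, 0]],
])

```text
clock: 1.93
eef_pos: [568.3, 202.3, 253.5]
tcp_rot: [3.14, 0.003, 2.096]
contact_force: [-1.2, 0.1, -0.2]
opening: 0.002
```

```bash
python3 - <<'E'
from h import *
f=optics.grab_frame("wrist"); cv2.imwrite("pics/w2.png",f["img"][:,:,::-1]); P=cloud(f)
s=sense(); a=s["tcp_rot"][2]; d=P-s["eef_pos"]; X=d[...,0]*np.cos(a)+d[...,1]*np.sin(a); Y=d[...,0]*np.sin(a)-d[...,1]*np.cos(a); Z=-d[...,2]
m=(f["range_z"]>0)&(np.hypot(X,Y)<60)&(Z<40)
for z0 in range(-50,36,5):
    q=m&(Z>=z0)&(Z<z0+5)
    if q.sum()>3: print(z0,q.sum(),"X",X[q].min().round(1),X[q].max().round(1),"Y",Y[q].min().round(1),Y[q].max().round(1))
g=(P[...,2]>145)&(P[...,2]<162)&(np.hypot(P[...,0]-531,P[...,1]-219)<50)
print("wing",g.sum()); q=P[g][:,:2]; print(q.mean(0)); ev=np.linalg.svd(q-q.mean(0))[2][0]; print(np.degrees(np.arctan2(ev[1],ev[0])))
g=(P[...,2]>110)&(P[...,2]<138)&(np.hypot(P[...,0]-531,P[...,1]-219)<60);print(np.median(P[g][:,2]))
to(569.3,200.3,253,120)
E
```

```text
-50 3629 X -11.9 16.2 Y -50.6 51.5
-45 2329 X -12.1 15.7 Y -46.2 46.9
-40 3003 X -11.8 11.1 Y -42.7 42.3
-35 3089 X -13.0 12.4 Y -38.4 39.4
-30 1610 X -14.3 12.2 Y -34.8 35.5
-25 844 X -9.4 12.1 Y -29.0 30.6
-20 561 X -13.0 10.6 Y -19.1 17.8
-15 238 X -13.6 9.9 Y -12.8 13.9
-10 349 X 3.6 9.6 Y -13.3 13.9
-5 314 X 4.0 9.6 Y -13.2 13.8
0 302 X 4.0 9.9 Y -13.3 14.0
5 275 X 4.0 9.7 Y -13.1 13.9
10 220 X 4.1 9.6 Y -12.8 13.6
15 64 X 4.3 9.4 Y -8.1 9.9
wing 1809
[527.87875698 224.81255489]
-60.96459073089635
129.1372989792493
clk 1.98 pos [566.2 204.1 253.2] yaw 120.2 F [ 0.5 -0.6  0.3] J6 -0.18
norm shift -0.012 0.002 0.0 rot 0.004 dist 4.9
```

View pics/w2.png

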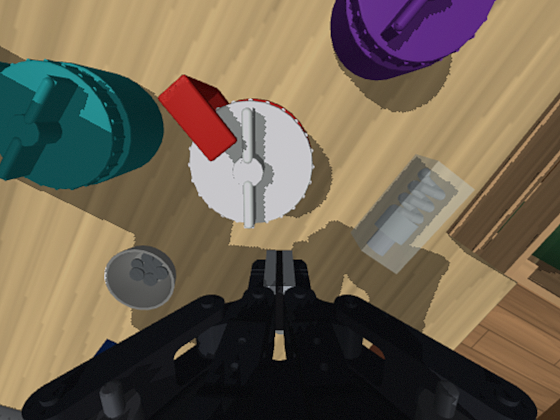

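Wrist picture: the wing bar runs from (247,115) to (248,222), the tongue is at (215,135), and the fingers at (280,265) are clear of the lid. Lid top is 129.1 mm and the bar is at -61°. Closed fingers are about 27 mm thick. Descending beside the far wing.

Emit:
carry_out([
  [[-0.01, 0.0, 0.05, 0, 0, 0.01], [-0.015, 0.002, 0.1, 0, 0, 0.02], [-0.015, 0.002, 0.15, 0, 0, 0.02], [-0.015, 0.002, 0.2, 0, 0, 0.02], [-0.015, 0.002, 0.235, 0, 0, 0.02]],
])

```text
clock: 2.4
eef_pos: [566.3, 202.2, 157.5]
tcp_rot: [-3.14, -0.001, 2.083]
contact_force: [-0.6, 0.2, 0.8]
opening: 0.002
```

Emit:
carry_out([
  [[0, 0, 0, 0, 0, 0], [0, 0, 0, 0, 0, 0]],
])

```text
clock: 2.57
eef_pos: [566.8, 202.3, 158.9]
tcp_rot: [-3.14, -0.0, 2.083]
contact_force: [1.3, 0.3, -0.5]
opening: -0.001
```

```bash
cat >> h.py <<'E'
AX=np.array([531.,219.])
def st():
    s=sense(); a=s["tcp_rot"][2]; c=AX-s["eef_pos"][:2]
    cx=c@[np.cos(a),np.sin(a)]; cy=c@[np.sin(a),-np.cos(a)]
    F=s["contact_force"]; tq=-(F[0]*c[1]-F[1]*c[0])*-1
    print("clk %.2f pos %s yaw %.1f axis in tool (%.1f,%.1f) F %s J6 %.2f"%(s["clock"],s["eef_pos"].round(1),np.degrees(a),cx,cy,F.round(1),s["qpos"][5]))
    return cx,cy
def arc(cx,cy,step,n=5):
    rows=[]
    for k in range(1,n+1):
        t=np.radians(step*k); R=np.array([[np.cos(t),-np.sin(t)],[np.sin(t),np.cos(t)]]); c=np.array([cx,cy]); s=(c-R@c)/400
        rows.append([round(s[0],3),round(s[1],3),0,0,0,round(step*k/60,3)])
    print(rows)
def lid(cams=("wrist","scene")):
    for n in cams:
        f=optics.grab_frame(n); P=cloud(f); C=f["img"].astype(int)
        g=(P[...,2]>143)&(P[...,2]<160)&(np.hypot(P[...,0]-531,P[...,1]-219)<48)&(C.max(2)-C.min(2)<25)&(C.min(2)>70)
        q=P[g][:,:2]; 
        if len(q)<10: print(n,"few"); continue
        l=(P[...,2]>112)&(P[...,2]<136)&(np.hypot(P[...,0]-531,P[...,1]-219)<46)&(C.min(2)>70)
        ev=np.linalg.svd(q-q.mean(0))[2][0]; print(n,len(q),"bar %.1f"%np.degrees(np.arctan2(ev[1],ev[0])),"top z %.1f"%np.median(P[l][:,2]))
        cv2.imwrite("pics/%s_%.2f.png"%(n,sense()["clock"]),f["img"][:,:,::-1])
E
python3 - <<'E'
from h import *
st(); lid(); arc(36,-17.5,6)
E
```

```text
clk 2.57 pos [566.8 202.3 158.9] yaw 119.3 axis in tool (32.1,-23.0) F [ 1.3  0.3 -0.5] J6 -0.17
wrist 4663 bar -60.5 top z 129.2
scene 14 bar 44.9 top z 129.6
[[np.float64(-0.004), np.float64(-0.01), 0, 0, 0, 0.1], [np.float64(-0.007), np.float64(-0.02), 0, 0, 0, 0.2], [np.float64(-0.009), np.float64(-0.03), 0, 0, 0, 0.3], [np.float64(-0.01), np.float64(-0.04), 0, 0, 0, 0.4], [np.float64(-0.01), np.float64(-0.051), 0, 0, 0, 0.5]]
```

Emit:
carry_out([
  [[-0.008, -0.01, 0, 0, 0, 0.03], [-0.012, -0.02, 0, 0, 0, 0.1], [-0.015, -0.03, 0, 0, 0, 0.2], [-0.017, -0.04, 0, 0, 0, 0.3], [-0.018, -0.05, 0, 0, 0, 0.4]],
])

```text
clock: 3.08
eef_pos: [554.9, 186.0, 161.0]
tcp_rot: [3.138, -0.0, 1.658]
contact_force: [2.0, -0.6, -0.5]
opening: -0.001
```

```bash
python3 - <<'E'
from h import *
st(); lid(("wrist",));st(); arc(36,-17.5,6)
E
```

```text
clk 3.08 pos [554.9 186.  161. ] yaw 95.0 axis in tool (35.0,-20.9) F [ 2.  -0.6 -0.5] J6 0.23
wrist 4916 bar -79.1 top z 128.9
clk 3.13 pos [554.1 185.6 160.8] yaw 94.6 axis in tool (35.2,-20.4) F [ 1.5 -1.2  0.6] J6 0.24
[[np.float64(-0.004), np.float64(-0.01), 0, 0, 0, 0.1], [np.float64(-0.007), np.float64(-0.02), 0, 0, 0, 0.2], [np.float64(-0.009), np.float64(-0.03), 0, 0, 0, 0.3], [np.float64(-0.01), np.float64(-0.04), 0, 0, 0, 0.4], [np.float64(-0.01), np.float64(-0.051), 0, 0, 0, 0.5]]
```

Emit:
carry_out([
  [[-0.004, -0.01, 0.002, 0, 0, 0.08], [-0.007, -0.02, 0.004, 0, 0, 0.16], [-0.009, -0.031, 0.004, 0, 0, 0.25], [-0.01, -0.041, 0.004, 0, 0, 0.35], [-0.01, -0.052, 0.004, 0, 0, 0.45]],
])

```text
clock: 3.55
eef_pos: [534.3, 179.9, 159.1]
tcp_rot: [3.139, -0.001, 1.19]
contact_force: [1.4, -2.1, -0.6]
opening: 0.0
```

```bash
python3 - <<'E'
from h import *
st(); lid(("wrist",));st()
E
```

```text
clk 3.55 pos [534.3 179.9 159.1] yaw 68.2 axis in tool (35.0,-17.6) F [ 1.4 -2.1 -0.6] J6 0.70
wrist 4989 bar -108.7 top z 128.4
clk 3.60 pos [533.3 179.8 158.9] yaw 67.7 axis in tool (35.4,-17.0) F [ 0.7 -1.3  0.4] J6 0.71
```

Emit:
carry_out([
  [[-0.004, -0.01, 0, 0, 0, 0.1], [-0.007, -0.02, 0, 0, 0, 0.2], [-0.009, -0.03, 0, 0, 0, 0.3], [-0.01, -0.04, 0, 0, 0, 0.4], [-0.01, -0.051, 0, 0, 0, 0.5]],
])

```text
clock: 4.02
eef_pos: [513.3, 183.6, 158.6]
tcp_rot: [3.141, -0.001, 0.668]
contact_force: [0.8, -1.4, 0.2]
opening: -0.002
```

```bash
python3 - <<'E'
from h import *
st(); lid(("wrist","scene"));st()
E
ls pics
```

```text
clk 4.02 pos [513.3 183.6 158.6] yaw 38.3 axis in tool (35.8,-16.8) F [ 0.8 -1.4  0.2] J6 1.24
wrist 4954 bar -138.7 top z 127.9
scene 106 bar 41.7 top z 127.8
clk 4.12 pos [513.  183.9 158.5] yaw 38.4 axis in tool (35.9,-16.3) F [ 0.   0.2 -0.6] J6 1.24
crop0.png
scene0.png
scene_2.67.png
scene_4.12.png
top0.png
w1.png
w2.png
wrist_2.62.png
wrist_3.13.png
wrist_3.60.png
wrist_4.07.png
```

Lid turned about 79° (the wrist picture depth gives the bar at -139°, top sunk to 127.9 mm). Lifting out and going round to the other wing.

Emit:
carry_out([
  [[0, 0.02, 0, 0, 0, 0], [0, 0.03, -0.04, 0, 0, 0], [0, 0.03, -0.09, 0, 0, 0], [0, 0.03, -0.14, 0, 0, 0], [0, 0.03, -0.18, 0, 0, -0.1]],
])

```text
clock: 4.53
eef_pos: [521.5, 174.0, 231.5]
tcp_rot: [3.141, -0.002, 0.777]
contact_force: [0.4, 0.3, 0.3]
opening: 0.001
```

Emit:
carry_out([
  [[0, 0, 0, 0, 0, -0.118], [0, 0, 0, 0, 0, -0.236], [0, 0, 0, 0, 0, -0.354], [0, 0, 0, 0, 0, -0.472], [0, 0, 0, 0, 0, -0.59]],
])

```text
clock: 4.95
eef_pos: [521.2, 174.0, 230.2]
tcp_rot: [3.141, -0.001, 1.403]
contact_force: [-0.1, 0.2, 0.8]
opening: -0.002
```

Emit:
carry_out([
  [[0, 0, 0, 0, 0, -0.118], [0, 0, 0, 0, 0, -0.236], [0, 0, 0, 0, 0, -0.354], [0, 0, 0, 0, 0, -0.472], [0, 0, 0, 0, 0, -0.59]],
])

```text
clock: 5.37
eef_pos: [521.2, 174.0, 230.1]
tcp_rot: [3.141, 0.0, 2.02]
contact_force: [-0.2, -1.0, 0.3]
opening: -0.003
```

Emit:
carry_out([
  [[0, 0, 0, 0, 0, -0.118], [0, 0, 0, 0, 0, -0.236], [0, 0, 0, 0, 0, -0.354], [0, 0, 0, 0, 0, -0.472], [0, 0, 0, 0, 0, -0.59]],
])

```text
clock: 5.78
eef_pos: [521.2, 174.0, 230.1]
tcp_rot: [3.141, 0.0, 2.638]
contact_force: [0.2, -0.2, -0.1]
opening: 0.005
```

Emit:
carry_out([
  [[0, 0, 0, 0, 0, -0.118], [0, 0, 0, 0, 0, -0.236], [0, 0, 0, 0, 0, -0.354], [0, 0, 0, 0, 0, -0.472], [0, 0, 0, 0, 0, -0.59]],
])

```text
clock: 6.2
eef_pos: [521.2, 174.0, 230.1]
tcp_rot: [3.141, 0.001, -3.027]
contact_force: [0.1, -0.7, 0.1]
opening: 0.004
```

```bash
python3 - <<'E'
from h import *
lid(("wrist","top")); to(541.8,261.5,228,221)
E
```

```text
wrist 1817 bar 40.4 top z 127.9
top few
clk 6.30 pos [521.1 174.  230.1] yaw -173.7 F [ 0.3  0.1 -0.1] J6 -1.36
norm shift -0.075 0.212 0.005 rot -0.579 dist 89.9
```

Emit:
carry_out([
  [[-0.015, 0.042, 0, 0, 0, -0.115], [-0.03, 0.084, 0, 0, 0, -0.23], [-0.045, 0.126, 0, 0, 0, -0.345], [-0.06, 0.17, 0, 0, 0, -0.46], [-0.075, 0.212, 0.005, 0, 0, -0.58]],
])

```text
clock: 6.72
eef_pos: [542.4, 262.5, 228.3]
tcp_rot: [-3.141, 0.001, -2.428]
contact_force: [0.4, 0.8, -0.3]
opening: -0.001
```

Emit:
carry_out([
  [[0, 0, 0, 0, 0, 0]],
])

```text
clock: 6.8
eef_pos: [542.7, 264.1, 227.7]
tcp_rot: [3.141, 0.002, -2.426]
contact_force: [-0.5, 0.5, 0.1]
opening: -0.0
```

```bash
python3 - <<'E'
from h import *
lid(("wrist","top")); st(); to(541.8,261.5,157,221)
E
```

```text
wrist 2267 bar 40.3 top z 127.9
top 107 bar -139.5 top z 128.3
clk 6.90 pos [541.7 261.7 227.5] yaw -139.5 axis in tool (35.8,-25.6) F [-0.3 -1.1 -0.1] J6 -1.83
clk 6.90 pos [541.7 261.7 227.5] yaw -139.5 F [-0.3 -1.1 -0.1] J6 -1.83
norm shift 0.0 -0.001 0.176 rot -0.008 dist 70.5
```

Emit:
carry_out([
  [[0, 0, 0.04, 0, 0, 0], [0, 0, 0.08, 0, 0, 0], [0, 0, 0.12, 0, 0, 0], [0, 0, 0.16, 0, 0, 0], [0, 0, 0.175, 0, 0, 0]],
])

```text
clock: 7.32
eef_pos: [540.5, 260.0, 155.8]
tcp_rot: [3.141, -0.003, -2.436]
contact_force: [-0.9, 0.2, -0.0]
opening: -0.002
```

Emit:
carry_out([
  [[0, -0.009, 0, 0, 0, 0], [-0.002, -0.02, 0, 0, 0, 0.05], [-0.006, -0.03, 0, 0, 0, 0.15], [-0.009, -0.04, 0, 0, 0, 0.25], [-0.012, -0.05, 0, 0, 0, 0.35]],
])

```text
clock: 7.73
eef_pos: [558.4, 249.2, 158.7]
tcp_rot: [3.141, 0.0, -2.806]
contact_force: [-2.0, 1.6, -0.3]
opening: 0.001
```

```bash
python3 - <<'E'
from h import *
lid(("wrist",)); st()
E
```

```text
wrist 4978 bar 21.2 top z 127.5
clk 7.78 pos [559.1 248.9 158.8] yaw -161.2 axis in tool (36.3,-19.2) F [-1.1  0.3 -0.9] J6 -1.48
```

Emit:
carry_out([
  [[-0.004, -0.01, 0, 0, 0, 0.1], [-0.007, -0.02, 0, 0, 0, 0.2], [-0.009, -0.03, 0, 0, 0, 0.3], [-0.01, -0.04, 0, 0, 0, 0.4], [-0.01, -0.051, 0, 0, 0, 0.5]],
])

```text
clock: 8.2
eef_pos: [569.2, 231.7, 158.7]
tcp_rot: [3.141, 0.001, 2.957]
contact_force: [-0.4, 2.0, -1.8]
opening: -0.001
```

Emit:
carry_out([
  [[-0.004, -0.01, 0, 0, 0, 0.1], [-0.007, -0.02, 0, 0, 0, 0.2], [-0.009, -0.03, 0, 0, 0, 0.3], [-0.01, -0.04, 0, 0, 0, 0.4], [-0.01, -0.051, 0, 0, 0, 0.5]],
])

```text
clock: 8.62
eef_pos: [569.9, 210.8, 158.9]
tcp_rot: [3.14, 0.001, 2.433]
contact_force: [-0.3, 2.1, -0.4]
opening: -0.0
```

```bash
python3 - <<'E'
from h import *
lid(("wrist",)); st()
E
```

```text
wrist 4305 bar -36.9 top z 126.5
clk 8.67 pos [569.7 210.1 158.8] yaw 139.0 axis in tool (35.0,-18.6) F [0.9 0.1 0.4] J6 -0.50
```

Emit:
carry_out([
  [[-0.004, -0.01, 0, 0, 0, 0.1], [-0.007, -0.02, 0, 0, 0, 0.2], [-0.009, -0.03, 0, 0, 0, 0.3], [-0.01, -0.04, 0, 0, 0, 0.4], [-0.01, -0.051, 0, 0, 0, 0.5]],
])

```text
clock: 9.08
eef_pos: [559.9, 192.7, 158.7]
tcp_rot: [3.139, 0.0, 1.912]
contact_force: [2.1, 0.0, -1.0]
opening: 0.005
```

Emit:
carry_out([
  [[-0.004, -0.01, 0, 0, 0, 0.1], [-0.007, -0.02, 0, 0, 0, 0.2], [-0.009, -0.03, 0, 0, 0, 0.3], [-0.01, -0.04, 0, 0, 0, 0.4], [-0.01, -0.051, 0, 0, 0, 0.5]],
])

```text
clock: 9.5
eef_pos: [541.9, 181.8, 158.7]
tcp_rot: [3.139, -0.0, 1.389]
contact_force: [1.8, -0.6, -0.5]
opening: -0.001
```

```bash
python3 - <<'E'
from h import *
lid(("wrist",)); st()
E
```

```text
wrist 4648 bar -97.9 top z 125.5
clk 9.55 pos [541.  181.5 158.6] yaw 79.1 axis in tool (34.9,-16.9) F [ 0.4 -0.2 -0.5] J6 0.51
```

One more 30° then 18°, staying behind the tongue (the limit is about -160°).

Emit:
carry_out([
  [[-0.004, -0.01, 0, 0, 0, 0.1], [-0.007, -0.02, 0, 0, 0, 0.2], [-0.009, -0.03, 0, 0, 0, 0.3], [-0.01, -0.04, 0, 0, 0, 0.4], [-0.01, -0.051, 0, 0, 0, 0.5]],
])

```text
clock: 9.97
eef_pos: [520.7, 181.4, 158.4]
tcp_rot: [3.14, -0.0, 0.867]
contact_force: [1.6, -1.9, -1.6]
opening: -0.003
```

Emit:
carry_out([
  [[-0.004, -0.01, 0, 0, 0, 0.1], [-0.007, -0.02, 0, 0, 0, 0.2], [-0.009, -0.03, 0, 0, 0, 0.3]],
])

```text
clock: 10.22
eef_pos: [508.9, 186.5, 158.3]
tcp_rot: [3.141, -0.0, 0.553]
contact_force: [-0.6, -2.0, -0.7]
opening: 0.003
```

```bash
python3 - <<'E'
from h import *
lid(("wrist",)); st()
E
```

```text
wrist 4583 bar -146.0 top z 124.7
clk 10.27 pos [508.3 186.8 158.2] yaw 31.2 axis in tool (36.1,-15.8) F [-0.3 -1.5  0.3] J6 1.38
```

Emit:
carry_out([
  [[0, 0.02, 0, 0, 0, 0], [0, 0.03, -0.04, 0, 0, 0], [0, 0.03, -0.09, 0, 0, 0], [0, 0.03, -0.14, 0, 0, 0], [0, 0.03, -0.18, 0, 0, -0.1]],
])

```text
clock: 10.68
eef_pos: [516.2, 176.3, 231.6]
tcp_rot: [3.141, -0.002, 0.663]
contact_force: [0.5, -0.1, 0.1]
opening: -0.002
```

Emit:
carry_out([
  [[0, 0, 0, 0, 0, -0.118], [0, 0, 0, 0, 0, -0.236], [0, 0, 0, 0, 0, -0.354], [0, 0, 0, 0, 0, -0.472], [0, 0, 0, 0, 0, -0.59]],
])

```text
clock: 11.1
eef_pos: [515.9, 176.2, 230.3]
tcp_rot: [3.141, -0.001, 1.288]
contact_force: [0.7, -1.2, -0.2]
opening: 0.001
```

Emit:
carry_out([
  [[0, 0, 0, 0, 0, -0.118], [0, 0, 0, 0, 0, -0.236], [0, 0, 0, 0, 0, -0.354], [0, 0, 0, 0, 0, -0.472], [0, 0, 0, 0, 0, -0.59]],
])

```text
clock: 11.52
eef_pos: [515.9, 176.2, 230.2]
tcp_rot: [3.141, 0.0, 1.906]
contact_force: [0.1, -0.3, -0.5]
opening: -0.002
```

Emit:
carry_out([
  [[0, 0, 0, 0, 0, -0.118], [0, 0, 0, 0, 0, -0.236], [0, 0, 0, 0, 0, -0.354], [0, 0, 0, 0, 0, -0.472], [0, 0, 0, 0, 0, -0.59]],
])

```text
clock: 11.93
eef_pos: [515.9, 176.2, 230.2]
tcp_rot: [3.141, 0.001, 2.524]
contact_force: [-0.3, 0.8, 0.3]
opening: 0.005
```

Emit:
carry_out([
  [[0, 0, 0, 0, 0, -0.118], [0, 0, 0, 0, 0, -0.236], [0, 0, 0, 0, 0, -0.354], [0, 0, 0, 0, 0, -0.472], [0, 0, 0, 0, 0, -0.59]],
])

```text
clock: 12.35
eef_pos: [515.9, 176.2, 230.2]
tcp_rot: [3.141, 0.001, -3.141]
contact_force: [0.3, -0.0, 0.1]
opening: -0.0
```

```bash
python3 - <<'E'
from h import *
lid(("wrist",)); to(546.8,259.8,228,214)
E
```

```text
wrist 1695 bar 33.2 top z 124.6
clk 12.40 pos [515.9 176.3 230.2] yaw -179.5 F [0.3 0.4 0.3] J6 -1.25
norm shift -0.079 0.208 0.006 rot -0.558 dist 89.1
```

Emit:
carry_out([
  [[-0.016, 0.042, 0, 0, 0, -0.11], [-0.032, 0.084, 0, 0, 0, -0.22], [-0.048, 0.126, 0, 0, 0, -0.33], [-0.064, 0.168, 0, 0, 0, -0.44], [-0.08, 0.209, 0.005, 0, 0, -0.55]],
])

```text
clock: 12.82
eef_pos: [549.4, 260.4, 228.4]
tcp_rot: [-3.141, 0.001, -2.571]
contact_force: [0.2, 0.1, 0.3]
opening: 0.003
```

Emit:
carry_out([
  [[0, 0, 0, 0, 0, 0], [0, 0, 0, 0, 0, 0]],
])

```text
clock: 12.98
eef_pos: [548.6, 260.0, 227.6]
tcp_rot: [-3.141, -0.0, -2.578]
contact_force: [-0.0, -0.2, 0.5]
opening: -0.001
```

```bash
python3 - <<'E'
from h import *
lid(("wrist",)); st(); to(546.8,259.8,154,214)
E
```

```text
wrist 2126 bar 33.2 top z 124.6
clk 13.03 pos [548.2 259.4 227.6] yaw -147.8 axis in tool (36.1,-25.0) F [-0.5 -1.4  0.4] J6 -1.69
clk 13.03 pos [548.2 259.4 227.6] yaw -147.8 F [-0.5 -1.4  0.4] J6 -1.69
norm shift 0.002 0.003 0.184 rot -0.03 dist 73.6
```

Emit:
carry_out([
  [[0, 0, 0.04, 0, 0, 0], [0, 0, 0.08, 0, 0, 0], [0, 0.001, 0.12, 0, 0, 0], [0, 0.002, 0.16, 0, 0, -0.02], [0, 0.002, 0.183, 0, 0, -0.02]],
])

```text
clock: 13.45
eef_pos: [546.9, 259.2, 153.1]
tcp_rot: [3.141, -0.002, -2.559]
contact_force: [-0.4, -0.0, -0.1]
opening: -0.003
```

Emit:
carry_out([
  [[0, -0.009, 0, 0, 0, 0], [-0.002, -0.02, 0, 0, 0, 0.05], [-0.006, -0.03, 0, 0, 0, 0.15], [-0.009, -0.04, 0, 0, 0, 0.25], [-0.012, -0.05, 0, 0, 0, 0.35]],
])

```text
clock: 13.87
eef_pos: [563.0, 246.1, 155.4]
tcp_rot: [3.141, 0.0, -2.931]
contact_force: [-2.8, 1.9, -0.2]
opening: -0.002
```

Emit:
carry_out([
  [[-0.004, -0.01, 0, 0, 0, 0.1], [-0.007, -0.02, 0, 0, 0, 0.2], [-0.009, -0.03, 0, 0, 0, 0.3], [-0.01, -0.04, 0, 0, 0, 0.4], [-0.01, -0.051, 0, 0, 0, 0.5]],
])

```text
clock: 14.28
eef_pos: [571.7, 227.1, 155.7]
tcp_rot: [3.14, 0.001, 2.828]
contact_force: [-0.5, 2.0, 0.3]
opening: -0.0
```

Emit:
carry_out([
  [[-0.004, -0.01, 0, 0, 0, 0.1], [-0.007, -0.02, 0, 0, 0, 0.2], [-0.009, -0.03, 0, 0, 0, 0.3], [-0.01, -0.04, 0, 0, 0, 0.4], [-0.01, -0.051, 0, 0, 0, 0.5]],
])

```text
clock: 14.7
eef_pos: [569.7, 206.4, 155.8]
tcp_rot: [3.139, 0.001, 2.305]
contact_force: [1.5, 1.7, -1.1]
opening: -0.001
```

```bash
python3 - <<'E'
from h import *
lid(("wrist",)); st()
E
```

```text
wrist 4488 bar -44.0 top z 123.2
clk 14.75 pos [569.3 205.7 155.7] yaw 131.6 axis in tool (35.4,-19.8) F [ 0.1 -0.1 -0.1] J6 -0.38
```

Emit:
carry_out([
  [[-0.004, -0.01, 0, 0, 0, 0.1], [-0.007, -0.02, 0, 0, 0, 0.2], [-0.009, -0.03, 0, 0, 0, 0.3], [-0.01, -0.04, 0, 0, 0, 0.4], [-0.01, -0.051, 0, 0, 0, 0.5]],
])

```text
clock: 15.17
eef_pos: [557.5, 189.6, 155.7]
tcp_rot: [3.139, 0.0, 1.784]
contact_force: [2.4, -1.0, -0.5]
opening: 0.002
```

Emit:
carry_out([
  [[-0.004, -0.01, 0, 0, 0, 0.1], [-0.007, -0.02, 0, 0, 0, 0.2], [-0.009, -0.03, 0, 0, 0, 0.3]],
])

```text
clock: 15.42
eef_pos: [546.3, 183.3, 155.6]
tcp_rot: [3.14, -0.0, 1.47]
contact_force: [2.7, -1.3, -1.1]
opening: -0.0
```

```bash
python3 - <<'E'
from h import *
lid(("wrist",)); st(); arc(36,-17.5,1.5)
E
```

```text
wrist 4488 bar -91.9 top z 122.4
clk 15.47 pos [545.5 183.1 155.4] yaw 83.8 axis in tool (34.1,-18.3) F [ 1.4 -1.1 -1.2] J6 0.43
[[np.float64(-0.001), np.float64(-0.002), 0, 0, 0, 0.025], [np.float64(-0.002), np.float64(-0.005), 0, 0, 0, 0.05], [np.float64(-0.003), np.float64(-0.007), 0, 0, 0, 0.075], [np.float64(-0.004), np.float64(-0.01), 0, 0, 0, 0.1], [np.float64(-0.005), np.float64(-0.012), 0, 0, 0, 0.125]]
```

Emit:
carry_out([
  [[-0.001, -0.002, 0, 0, 0, 0.025], [-0.002, -0.005, 0, 0, 0, 0.05], [-0.003, -0.007, 0, 0, 0, 0.075], [-0.004, -0.01, 0, 0, 0, 0.1], [-0.005, -0.012, 0, 0, 0, 0.125]],
])

```text
clock: 15.88
eef_pos: [541.3, 182.0, 155.4]
tcp_rot: [3.14, -0.0, 1.346]
contact_force: [2.3, -1.8, 0.4]
opening: -0.001
```

Emit:
carry_out([
  [[-0.001, -0.002, 0, 0, 0, 0.025], [-0.002, -0.005, 0, 0, 0, 0.05], [-0.003, -0.007, 0, 0, 0, 0.075], [-0.004, -0.01, 0, 0, 0, 0.1]],
])

```text
clock: 16.22
eef_pos: [537.0, 181.3, 155.4]
tcp_rot: [3.14, -0.0, 1.241]
contact_force: [1.9, -1.0, -0.1]
opening: 0.001
```

```bash
python3 - <<'E'
from h import *
lid(("wrist",)); st()
E
```

```text
wrist 4482 bar -105.6 top z 122.2
clk 16.27 pos [536.7 181.3 155.3] yaw 71.0 axis in tool (33.7,-17.7) F [ 1.  -1.7 -0.8] J6 0.66
```

Near the stop; I'm taking small steps and watching the force.

Emit:
carry_out([
  [[-0.001, -0.002, 0, 0, 0, 0.025], [-0.001, -0.005, 0, 0, 0, 0.05], [-0.001, -0.007, 0, 0, 0, 0.075]],
])

```text
clock: 16.52
eef_pos: [534.0, 181.9, 155.2]
tcp_rot: [3.141, -0.0, 1.162]
contact_force: [2.0, -2.2, -0.1]
opening: 0.0
```

Emit:
carry_out([
  [[0, -0.002, 0, 0, 0, 0.02], [0, -0.003, 0, 0, 0, 0.03]],
])

```text
clock: 16.68
eef_pos: [532.7, 182.6, 155.0]
tcp_rot: [3.141, -0.0, 1.129]
contact_force: [1.0, -2.3, -0.2]
opening: -0.001
```

```bash
python3 - <<'E'
from h import *
lid(("wrist",)); st()
E
```

```text
wrist 4383 bar -112.7 top z 122.1
clk 16.73 pos [532.6 182.7 154.9] yaw 64.7 axis in tool (32.1,-17.0) F [ 0.8 -1.4  0.8] J6 0.77
```

Emit:
carry_out([
  [[-0.001, -0.002, 0, 0, 0, 0.02], [-0.002, -0.004, 0, 0, 0, 0.03]],
])

```text
clock: 16.9
eef_pos: [531.5, 182.6, 154.9]
tcp_rot: [3.14, -0.001, 1.096]
contact_force: [5.8, -3.6, 0.8]
opening: -0.003
```

Emit:
carry_out([
  [[-0.001, -0.002, 0, 0, 0, 0.02], [-0.001, -0.002, 0, 0, 0, 0.02]],
])

```text
clock: 17.07
eef_pos: [531.3, 182.6, 155.1]
tcp_rot: [3.138, -0.002, 1.075]
contact_force: [6.2, -5.2, 0.1]
opening: -0.002
```

```bash
python3 - <<'E'
from h import *
lid(("wrist",)); st()
E
```

```text
wrist 4331 bar -113.4 top z 122.1
clk 17.12 pos [531.3 182.6 155.1] yaw 61.7 axis in tool (31.9,-17.6) F [ 6.5 -5.2  0.1] J6 0.82
```

Force has risen from about 2 N to about 8 N and holds, with the bar barely moving. One small confirming nudge.

Emit:
carry_out([
  [[0, -0.002, 0, 0, 0, 0], [0, -0.003, 0, 0, 0, 0], [0, -0.003, 0, 0, 0, 0]],
])

```text
clock: 17.37
eef_pos: [530.9, 182.9, 155.3]
tcp_rot: [3.137, -0.002, 1.077]
contact_force: [8.0, -7.0, -1.0]
opening: 0.003
```

```bash
python3 - <<'E'
from h import *
lid(("wrist",)); st()
E
```

```text
wrist 4295 bar -113.6 top z 122.1
clk 17.42 pos [530.9 182.9 155.2] yaw 61.7 axis in tool (31.8,-17.0) F [ 8.6 -7.2 -0.8] J6 0.83
```

That's a hard stop: 11 N and the bar unmoved at -113.5°. Backing off, lifting and retreating.

Emit:
carry_out([
  [[0, 0.02, 0, 0, 0, 0], [0, 0.03, -0.03, 0, 0, 0], [0, 0.03, -0.08, 0, 0, 0], [0, 0.03, -0.14, 0, 0, 0], [0, 0.03, -0.2, 0, 0, 0]],
])

```text
clock: 17.83
eef_pos: [538.5, 177.7, 234.8]
tcp_rot: [-3.139, 0.001, 1.076]
contact_force: [0.9, -0.2, -0.5]
opening: -0.0
```

Emit:
carry_out([
  [[-0.06, 0, -0.04, 0, 0, 0], [-0.12, 0, -0.08, 0, 0, 0], [-0.18, 0, -0.12, 0, 0, 0], [-0.24, 0, -0.16, 0, 0, 0], [-0.3, 0, -0.2, 0, 0, 0]],
])

```text
clock: 18.25
eef_pos: [481.2, 71.5, 315.1]
tcp_rot: [-3.14, -0.0, 1.077]
contact_force: [0.6, -0.0, 0.4]
opening: 0.0
```

Emit:
carry_out([
  [[0, 0, 0, 0, 0, 0], [0, 0, 0, 0, 0, 0], [0, 0, 0, 0, 0, 0]],
])

```text
clock: 18.5
eef_pos: [482.2, 72.4, 314.2]
tcp_rot: [-3.141, -0.001, 1.076]
contact_force: [0.5, 0.4, 0.2]
opening: 0.001
```

```bash
python3 - <<'E'
from h import *
lid(("wrist","scene","top")); st()
f=optics.grab_frame("top");P=cloud(f);C=f["img"].astype(int)
red=(C[...,0]>C[...,1]*2)&(C[...,0]>60)&(P[...,2]>165)&(np.hypot(P[...,0]-531,P[...,1]-219)<90)
q=P[red][:,:2]; print(red.sum(),q.mean(0),np.degrees(np.arctan2(*(q.mean(0)-AX)[::-1])))
a=f["img"]; b=optics.grab_frame("scene")["img"]
cv2.imwrite("pics/fin.png",np.vstack([a[80:290,30:460],b[90:300,80:510]])[:,:,::-1])
E
ls pics | tail -5; ls pics/wrist_18*
```

```text
wrist 1144 bar -112.5 top z 122.0
scene 92 bar 67.5 top z 122.3
top 51 bar -114.4 top z 122.4
clk 18.65 pos [482.1  72.7 313.6] yaw 61.7 axis in tool (152.0,-26.3) F [-0.5  0.3 -0.5] J6 0.64
126 [485.14718176 237.7621613 ] 157.7464912237448
wrist_6.25.png
wrist_6.85.png
wrist_7.78.png
wrist_8.67.png
wrist_9.55.png
pics/wrist_18.55.png
```

View pics/fin.png

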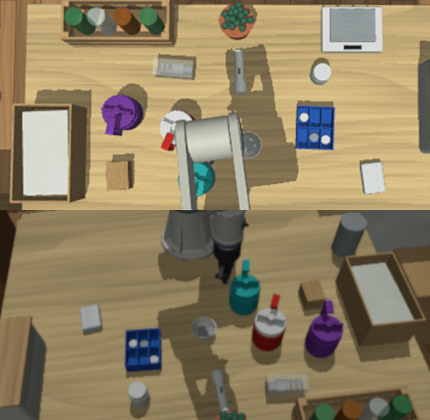

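The final picture shows the lid seated, the bar square to the strap (67.5° against the expected 67.7°), everything else in place and the hand clear.

```bash
python3 -c "
from rig import r; print(r.sign_off())"
```

```text
the job is handed in; nothing more can be done
None
```

The red bin's lid is screwed fully home and the job is handed in. I pushed the wings clockwise with the closed fingertips in three strokes, about 410° in all, lifting out before the tongue and changing wings each time.

**Hard stop:** the force rose from about 2 N while turning to about 11 N, and the lid turned no further. I then backed off.

**Last checks:**
- **Height:** the lid top measured 122.0–122.4 mm, against 122 mm when home.
- **Angle:** the wing bar read 67.5° from the wrist and scene cameras, square to the strap (home is about 67.7°). The top camera read 65.6°, but from few points with the arm partly in view, so I gave it less weight.
- **Clearance:** the hand is clear at about 314 mm height with no contact force. The other things look unmoved in the final pictures, judged by eye rather than measured.
- **Time:** about 19 s was used of the 64 s allowed.

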